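# Sort stripped engine parts into their trays

## Task

Sort the parts from the stripped engine into the trays on the bench: both bearings into the blue tray, both brass gears into the red tray and the connecting rod into the yellow tray. Set each part down gently inside its tray (do not let any fall), so that it lies flat on the tray floor with the hub of a gear upward, side by side and not stacked on one another. Leave the oil bottle standing and the spanner lying where they are.

Things in the scene. Friction and masses are not known exactly. Their poses are not given: they have to be found in the camera images.
- large_bearing: Large ball bearing: bright steel rings with a dark seal between, 52 mm outside diameter, 15 mm high, bore 25 mm (look only: no room for a finger). Lies flat. Origin: centre of its underside, z up.
- small_bearing: Small ball bearing: like the large one but 36 mm outside diameter, 12 mm high, bore 12 mm. Lies flat. Origin: centre of its underside, z up.
- large_gear: Large brass gear: toothed disc of 60 mm diameter and 12 mm height, with a round hub of 24 mm diameter standing up from its middle to 30 mm above the underside. Lies flat, hub up. Origin: centre of its underside, z up.
- small_gear: Small brass gear: toothed disc of 42 mm diameter and 12 mm height, with a round hub of 24 mm diameter standing up from its middle to 30 mm above the underside. Lies flat, hub up. Origin: centre of its underside, z up.
- connecting_rod: Aluminium connecting rod, lying flat, 117 mm long along its x: big end (40 mm diameter, 16 mm high) centred at x = +30 mm, small end (26 mm, 16 mm high) at x = -54 mm, beam between, 16 mm wide, from 2 to 14 mm above the underside, free from x = +10 to -41 mm. Origin: on the underside plane below its centre of mass. Its x starts within 0.6 rad of world x.
- blue_tray: Blue: the tray for bearings. Open tray held to the bench by its magnetic base: 130 x 170 mm outside (long side along its y), 120 x 160 mm inside, walls 22 mm high. Origin: centre of its underside, on the bench; the floor inside is 5 mm above that; z up. Turned by up to 0.25 rad from world axes. Starts empty.
- red_tray: Red: the tray for gears. Open tray held to the bench by its magnetic base: 130 x 170 mm outside (long side along its y), 120 x 160 mm inside, walls 22 mm high. Origin: centre of its underside, on the bench; the floor inside is 5 mm above that; z up. Turned by up to 0.25 rad from world axes. Starts empty.
- yellow_tray: Yellow: the tray for the connecting rod, which fits with its length along the tray's long side (y). Open tray held to the bench by its magnetic base: 130 x 170 mm outside (long side along its y), 120 x 160 mm inside, walls 22 mm high. Origin: centre of its underside, on the bench; the floor inside is 5 mm above that; z up. Turned by up to 0.25 rad from world axes. Starts empty.
- oil_bottle: White oil bottle with orange label and red cap, standing at the far left of the bench: 56 mm diameter, 150 mm high. Bystander, leave alone. Origin: centre of its underside.
- spanner: Steel spanner, 170 mm long along its x, lying at the far right of the bench. Bystander, leave alone. Origin: centre of its underside.
There are look-alikes about, which are no part of the job. Several things have the shape of the yellow_tray; the one meant has the colours described above. Leave any green or purple look-alike of the large_gear alone.

How it is judged (in metres and radians):
At the end, for the whole second after the job is handed in: Bearings in the blue tray, gears (hub up) in the red, rod in the yellow: each origin inside the inner walls, under 10 mm above the tray underside, tilt under 0.15 rad, released and at rest; bottle and spanner within 30 mm of their start, bottle tilted under 0.3 rad (x of large_bearing in the frame of blue_tray between -0.06 and 0.06 m and y of large_bearing in the frame of blue_tray between -0.08 and 0.08 m and z of each of large_bearing, small_bearing in the frame of blue_tray below 0.01 m and angle between each of large_bearing, small_bearing, large_gear, small_gear, connecting_rod's own z axis and vertical below 0.15 rad and linear speed of each of large_bearing, small_bearing, large_gear, small_gear, connecting_rod below 0.02 m/s and angular speed of each of large_bearing, small_bearing, large_gear, small_gear, connecting_rod below 0.2 rad/s and x of small_bearing in the frame of blue_tray between -0.06 and 0.06 m and y of small_bearing in the frame of blue_tray between -0.08 and 0.08 m and x of large_gear in the frame of red_tray between -0.06 and 0.06 m and y of large_gear in the frame of red_tray between -0.08 and 0.08 m and z of each of large_gear, small_gear in the frame of red_tray below 0.01 m and x of small_gear in the frame of red_tray between -0.06 and 0.06 m and y of small_gear in the frame of red_tray between -0.08 and 0.08 m and x of connecting_rod in the frame of yellow_tray between -0.06 and 0.06 m and y of connecting_rod in the frame of yellow_tray between -0.08 and 0.08 m and z of connecting_rod in the frame of yellow_tray below 0.01 m and distance of each of oil_bottle, spanner from where it was at the start of the episode below 0.03 m and angle between oil_bottle's own z axis and vertical below 0.3 rad); the robot touches nothing.
It fails at once if a part falls free by more than about 3 cm, or is thrown ((linear speed of large_bearing above 0.8 m/s and contact force between large_bearing and the fingers below 0.05 N) or (linear speed of small_bearing above 0.8 m/s and contact force between small_bearing and the fingers below 0.05 N) or (linear speed of large_gear above 0.8 m/s and contact force between large_gear and the fingers below 0.05 N) or (linear speed of small_gear above 0.8 m/s and contact force between small_gear and the fingers below 0.05 N) or (linear speed of connecting_rod above 0.8 m/s and contact force between connecting_rod and the fingers below 0.05 N)).
It fails at once if the oil bottle is knocked over (angle between oil_bottle's own z axis and vertical above 0.5 rad).
It also fails if it takes over 115 s, if anything falls off the work surface, if the arm or the gripper's body presses on something with over 40 N, if the wrist force passes 120 N, or if a joint passes its speed limit or range.

## Robot

A 6-joint arm with a two-finger parallel gripper is mounted at the origin on the work surface. World frame = base frame: x ahead of the robot, y to its left, z up, the work surface at z = 0. Lengths are in mm, angles in rad, forces in N, time in s.
With the tool pointing down it reaches from about 300 to 775 mm from the base axis. Payload 14.6 kg.
Tool frame: the origin (TCP) lies midway between the tips of the shut fingers; the grasp point (between the pads) lies 19 mm behind it; z points along the fingers, y is the line along which they close (so a half turn about z gives the same grasp; the last joint's range is limited). The gripper opens to 94 mm and grips with 3 to 60 N. Pads are 16 mm wide; open, the fingers measure 119 mm over their backs; the gripper's body (75 mm by 177 mm) begins 78 mm behind the grasp point.
Start: joints at [-1.176, 0.3, 1.521, -0, 1.321, -0.067], TCP at [245.05, -492.382, 205.446] pointing down, gripper open.
Joint ranges: [-3.03, 3.03], [-0.79, 2.21], [0.23, 2.52], [-1.04, 4.18], [0, 3.07], [-2.55, 2.55]. Speed limits (rad/s): [2.22, 2.22, 2.57, 3.14, 3.14, 3.14].

## Interface

Orientations are given as [roll, pitch, yaw] about the fixed x, y, z axes, in that order (R = Rz(yaw) Ry(pitch) Rx(roll)).
In Python, from cell import manip, camera gives the robot as it stands.
- The arm moves only by the tool move_arm, never from a script. Its arguments are lists of equal length, an entry for each row: "dp": the shift along the world's x, y, z in mm, a list of three; "rotation": the turn, a rotation vector about the world's x, y, z in rad, a list of three; "hand": the opening, from 0 (shut) to 1 (fully open). A call has 1 to 10 rows; each row shifts and turns the commanded pose from where the row before left it; what a row does not reach is not made up. A row lasts 1/8 s, in which the tool goes at most 62.5 mm and 10.7 degrees, less where a joint would pass 70% of its speed; a pose out of reach is approached as far as the arm can. A call with a gripper value outside its range is refused whole. The fingers move at their own pace and stop on an object; "newtons" is the grip in N (left out, the last holds). Time passes only in rows, so rows that do not move let the fingers close. It gives the time, the measured TCP pose, the force, the opening and the grip force at its end, in the units of the state.
- manip.read_state(): the state, without advancing time (a new reading comes with each control period).
- camera(name): name is "scene" or "top"; returns a dict with "image" (400x640x3 uint8, red, green, blue), "fx", "fy", "cx", "cy" (pixels), "R" (3x3) and "t" (3): a world point X has camera coordinates R X + t. Camera axes: x right, y down, z forward; pixel columns grow to the right and rows downward; lengths in mm; the calibration is good to about 2 mm. A picture is of the moment at which its call begins. There is no depth.
- manip.sign_off(): hands the job in; it is judged then, once.
The state is a dict: "clock": time; "joints": joint angles; "qd": joint speeds; "effort": joint torques, N m; "eef_pos": TCP position; "eef_rot": TCP orientation; "wrist_force": force on the tool from outside, world axes, zero at the start; "moment": the same for the moment, N m; "finger_gap": finger opening in mm; "finger_force": force on a finger pad.
Only numpy, scipy, OpenCV 4.12 (cv2) and the standard library are available. Lean on these libraries where they do the work, as an engineer would, in place of code of your own. Each camera call takes 0.05 s, during which the arm holds its last target. There are 200 camera calls.

## Working session

There is one attempt and no reset: what is moved stays moved. The work goes in short steps, Python scripts to look and compute and a tool call to move; the robot and the scene stay as the last step left them, time stands still between calls to the robot, and variables do not carry over. Pictures are saved under pics/ and viewed, at most 14 in all, crops included, and the job is handed in when it is done.

Besides the shell and the picture viewer there is one more tool, called as name(argument=value, ...) on one line, values as JSON. move_arm: Moves the arm, as the interface text tells. Its arguments: {"type":"object","properties":{"dp":{"type":"array","items":{"type":"array","items":{"type":"number"}}},"rotation":{"type":"array","items":{"type":"array","items":{"type":"number"}}},"hand":{"type":"array","items":{"type":"number"}},"newtons":{"type":"number"}},"required":["dp","rotation","hand"]}

```bash
mkdir -p pics; ls
python3 - <<'E'
from cell import manip,camera
import cv2,numpy as np,pickle
d={}
for n in("top","scene"):
    c=camera(n);d[n]=c;cv2.imwrite(f"pics/{n}0.png",c["image"][:,:,::-1])
    print(n,c["fx"],c["cx"],c["cy"],np.round(c["R"],3).tolist(),np.round(c["t"],1), -np.array(c["R"]).T@c["t"])
pickle.dump(d,open("c0.pkl","wb"))
print(manip.read_state())
E
```

```text
pics
top 454.79699575372035 320.1922917885951 202.37770610051172 [[0.005, -1.0, 0.007], [-0.997, -0.006, -0.076], [0.076, -0.007, -0.997]] [-104.1  583.1 1307.2] [ 482.08491064  -92.32141311 1348.54593088]
scene 393.4914784460312 311.79910551037625 198.53278035911686 [[0.309, 0.951, 0.01], [0.628, -0.196, -0.753], [-0.715, 0.239, -0.657]] [ -91.1 -349.2 1813.6] [1543.31043039 -415.29347968  930.16989653]
{'clock': 0.1, 'joints': array([-1.17559349e+00,  3.00378185e-01,  1.52152216e+00, -1.47181119e-05,
        1.32066473e+00, -6.65785875e-02]), 'qd': array([ 5.10979267e-05, -5.56013606e-04,  2.24533292e-04,  9.34643091e-05,
        1.66786390e-03, -7.37024485e-04]), 'effort': array([-6.87861648e-04, -5.32651412e+01, -3.53287518e+01,  7.08946050e-02,
        2.35100929e-02, -2.89889635e-05]), 'eef_pos': array([ 244.96563705, -492.1803616 ,  204.96221027]), 'eef_rot': array([-3.14062144e+00, -5.04697056e-05,  4.61785052e-01]), 'wrist_force': array([ 0.88217861, -0.51611655, -0.02436704]), 'moment': array([-0.00297528, -0.01261567, -0.04824806]), 'finger_force': 0.0, 'finger_gap': 94.11598500514945}
```

View pics/top0.png

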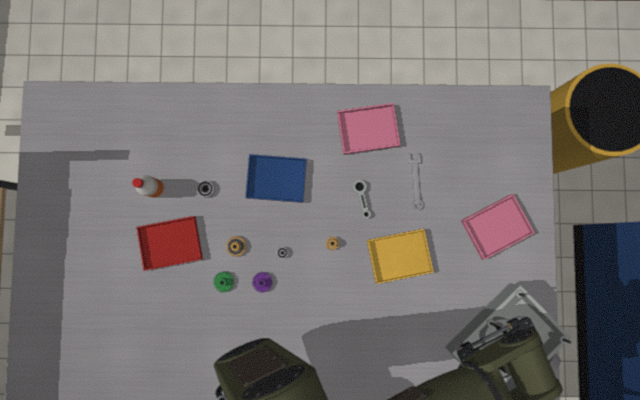

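View pics/scene0.png

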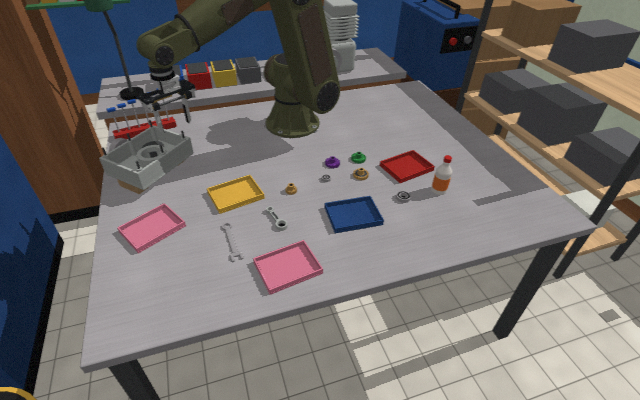

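Candidates in the top view:
- **Bearings:** large at (205,188), small at (283,253).
- **Brass gears:** large at (237,246), small at (333,243). The green (224,282) and purple (263,282) look-alikes stay put.
- **Rod:** (362,197). The spanner at (417,180) stays put.
- **Trays:** yellow (400,257), blue (277,178), red (170,243). The pink trays at (370,128) and (498,226) are not used.

Next I'll measure from the masks.

```bash
cat > h.py <<'E'
import cv2,numpy as np,pickle
def ray(c,uv,z):
    uv=np.atleast_2d(uv).astype(float)
    d=np.c_[(uv[:,0]-c["cx"])/c["fx"],(uv[:,1]-c["cy"])/c["fy"],np.ones(len(uv))]
    R=np.array(c["R"]);o=-R.T@np.array(c["t"]);w=d@R
    s=(z-o[2])/w[:,2];return (o+w*s[:,None])[:,:2]
def proj(c,X):
    p=np.array(c["R"])@np.array(X,float)+c["t"];return c["fx"]*p[0]/p[2]+c["cx"],c["fy"]*p[1]/p[2]+c["cy"]
def hsv(c): return cv2.cvtColor(c["image"],cv2.COLOR_RGB2HSV)
def blobs(m,amin=20):
    n,l,s,ce=cv2.connectedComponentsWithStats(m.astype(np.uint8))
    return [(l==i,s[i],ce[i]) for i in range(1,n) if s[i,4]>=amin]
E
python3 - <<'E'
from h import *
d=pickle.load(open("c0.pkl","rb"))
for n in("top","scene"):
    c=d[n];h=hsv(c).astype(int);H,S,V=h[...,0],h[...,1],h[...,2]
    x0,x1,y0,y1=(100,450,90,300) if n=="top" else(190,450,120,300)
    ok=np.zeros(H.shape,bool);ok[y0:y1,x0:x1]=1
    for nm,m in dict(blue=(H>100)&(H<125)&(S>140),red=((H<4)|(H>174))&(S>150),yel=(H>19)&(H<30)&(S>120),brass=(H>10)&(H<22)&(S>70),green=(H>50)&(H<80)&(S>100),purple=(H>130)&(H<155)&(S>100)).items():
        for b,s,ce in blobs(m&ok,15):
            p=np.argwhere(b)[:,::-1]
            r=cv2.minAreaRect(ray(c,p,22).astype(np.float32))
            print(n,nm,s[4],ce.round(1),"z22 rect",np.round(r[0],1),np.round(r[1],1),round(r[2],1),"z6",ray(c,ce,6).round(1)[0],"z20",ray(c,ce,20).round(1)[0])
t=d["top"]["image"][:,:,::-1]
a=cv2.resize(t[165:305,185:385],None,fx=4,fy=4,interpolation=cv2.INTER_CUBIC)
cv2.imwrite("pics/crop0.png",a)
E
```

```text
top blue 2265 [276.1 177.9] z22 rect [655.1  30.3] [163.4 124.7] 85.8 z6 [657.   30.3] z20 [655.2  29. ]
top red 64 [137.4 182.5] z22 rect [639.  434.1] [20.6 26.4] 0.3 z6 [640.9 440.8] z20 [639.2 435.3]
top red 2520 [169.1 242.8] z22 rect [463.8 336.5] [126.  169.1] 11.3 z6 [463.4 341.5] z20 [463.6 337. ]
top yel 2587 [399.8 255.8] z22 rect [ 429.3 -332.9] [128.6 170.3] 11.8 z6 [ 428.7 -335.7] z20 [ 429.2 -333.2]
top brass 55 [157.8 189.5] z22 rect [617.2 376.2] [22.6 49.8] 56.9 z6 [620.4 379.6] z20 [618.9 374.7]
top brass 2654 [399.9 255.8] z22 rect [ 429.5 -332.9] [131.  173.2] 11.5 z6 [ 428.7 -336.1] z20 [ 429.2 -333.6]
top brass 139 [236.6 245.9] z22 rect [455.4 144. ] [57.8 55. ] 1.0 z6 [455.2 143.7] z20 [455.5 141.3]
top brass 139 [331.9 243. ] z22 rect [ 465.5 -135.9] [34.7 34.9] 0.3 z6 [ 465.3 -136.1] z20 [ 465.5 -135.6]
top brass 86 [235.1 246.1] z22 rect [455.4 145.5] [28.6 28.3] 64.3 z6 [454.8 148.1] z20 [455.1 145.6]
top green 272 [223.5 281.4] z22 rect [353.2 177. ] [52.7 51.6] 19.6 z6 [352.2 179.9] z20 [353.5 177. ]
top purple 266 [261.9 281.8] z22 rect [352.4  65.7] [
[... 422 characters left out ...]
9.8 172.7] 11.5 z6 [ 428.6 -335.6] z20 [ 445.5 -336.8]
scene brass 123 [360.4 173.8] z22 rect [473.1 136. ] [58.3 68.5] 72.8 z6 [456.3 144.8] z20 [472.8 136.3]
scene brass 1350 [234.9 193.4] z22 rect [ 444.4 -335.6] [154.6 175.3] 11.7 z6 [ 429.4 -336. ] z20 [ 446.3 -337.2]
scene brass 153 [440.4 184. ] z22 rect [616.4 395.6] [54.6 88.8] 50.8 z6 [603.5 406.7] z20 [617.8 394.2]
scene brass 101 [290.7 188.7] z22 rect [ 480.3 -141.3] [39.7 62.4] 73.7 z6 [ 463.6 -136.4] z20 [ 480.  -140.6]
scene green 116 [358.1 157.5] z22 rect [371.1 171.6] [51.9 71.5] 67.6 z6 [353.3 178.9] z20 [371.3 169.9]
scene purple 122 [332.1 162.3] z22 rect [371.4  58.3] [55.4 67. ] 72.8 z6 [353.7  66.3] z20 [371.7  59. ]
```

View pics/crop0.png

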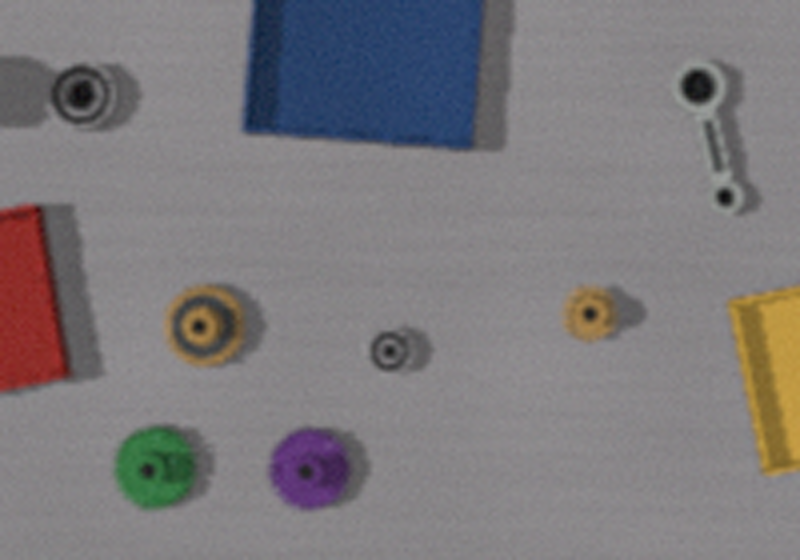

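The crop confirms the choices:
- Large bearing at crop (82,94) and small bearing at (390,351).
- Brass gears at (203,325) and (590,314).
- Green at (155,466) and purple at (310,468), which are to be left.
- Rod big end at (698,87), small end at (727,196).

Run:
```python
from h import *
d=pickle.load(open("c0.pkl","rb"));c=d["top"]
# shapes differing from bench: bright rings or dark
for nm,(u,v),z in [("LB",(205,188),15),("SB",(282.4,252.6),12),("big",(359.4,186.6),16),("small",(366.6,213.9),16),("LG",(235.5,246),30),("SG",(332.3,243.3),30)]:
    g=cv2.cvtColor(c["image"],cv2.COLOR_RGB2GRAY)
    k=8;x=int(u)-k;y=int(v)-k
    a=cv2.resize(g[y:y+2*k+1,x:x+2*k+1],None,fx=8,fy=8,interpolation=cv2.INTER_CUBIC)
    lo=a.min();m=a<lo+35
    bs=[b for b in blobs(m,30)];b=min(bs,key=lambda b:np.hypot(*(b[2]-68)))
    uv=(b[2]+.5)/8-.5+[x,y]
    print(nm,lo,b[1][4]/64,uv.round(2),"dark@ztop",ray(c,uv,z)[0].round(1),"guess",ray(c,(u,v),z)[0].round(1))
s=d["scene"]["image"][:,:,::-1]
cv2.imwrite("pics/crop1.png",cv2.resize(s[145:245,255:455],None,fx=4,fy=4,interpolation=cv2.INTER_CUBIC))
```

```text
LB 11 27.171875 [204.83 188.22] dark@ztop [624.1 238.7] guess [624.7 238.2]
SB 27 4.140625 [281.99 252.36] dark@ztop [437.4   9.8] guess [436.7   8.6]
big 15 38.40625 [359.   186.17] dark@ztop [ 632.7 -215.2] guess [ 631.4 -216.4]
small 11 6.3125 [365.75 213.8 ] dark@ztop [ 551.2 -234.9] guess [ 550.9 -237.4]
LG 23 4.421875 [234.25 246.15] dark@ztop [455.1 146.2] guess [455.5 142.6]
SG 30 5.09375 [331.99 243.02] dark@ztop [ 465.5 -135.6] guess [ 464.7 -136.5]
```

View pics/crop1.png

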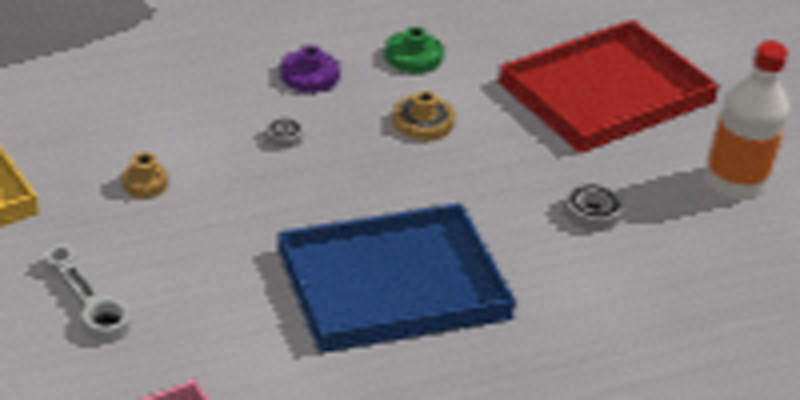

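move_arm(dp=[[38.5, 29.5, -9], [38.5, 29.5, -9], [38.5, 29.5, -9], [38.5, 29.5, -9], [38.5, 29.5, -9], [38.5, 29.5, -9], [38.5, 29.5, -9], [38.5, 29.5, -9], [38, 30.2, -9], [0, 0, 0]], rotation=[[0, 0, -0.025], [0, 0, -0.025], [0, 0, -0.025], [0, 0, -0.025], [0, 0, -0.025], [0, 0, -0.025], [0, 0, -0.025], [0, 0, -0.025], [0, 0, -0.021], [0, 0, 0]], hand=[0.6, 0.6, 0.6, 0.6, 0.6, 0.6, 0.6, 0.6, 0.6, 0.6], newtons=30)

```text
clock: 1.35
eef_pos: [592.2, -223.7, 122.8]
eef_rot: [-3.14, 0.002, 0.244]
wrist_force: [0.2, 0.1, 0.7]
finger_gap: 56.4
finger_force: 0.0
```

move_arm(dp=[[-1, -2.5, -40], [0, 0, -40], [0, 0, -24], [0, 0, -10], [0, 0, -4], [0, 0, 0], [0, 0, 0], [0, 0, 0], [0, 0, 0]], rotation=[[0, 0, 0], [0, 0, 0], [0, 0, 0], [0, 0, 0], [0, 0, 0], [0, 0, 0], [0, 0, 0], [0, 0, 0], [0, 0, 0]], hand=[0.6, 0.6, 0.6, 0.6, 0.6, 0.6, 0, 0, 0])

```text
clock: 2.48
eef_pos: [590.2, -228.7, 6.7]
eef_rot: [3.141, -0.0, 0.241]
wrist_force: [0.3, 0.3, 0.4]
finger_gap: 29.8
finger_force: 0.0
```

move_arm(dp=[[0, 1, -2], [0, 0, 0], [0, 0, 0], [0, 0, 0]], rotation=[[0, 0, 0], [0, 0, 0], [0, 0, 0], [0, 0, 0]], hand=[0, 0, 0, 0])

```text
clock: 2.98
eef_pos: [590.0, -227.7, 4.3]
eef_rot: [-3.141, 0.0, 0.241]
wrist_force: [0.7, -1.2, -2.3]
finger_gap: 15.6
finger_force: 30.0
```

```bash
cat >> h.py <<'E'
def snap(name,crops):
    """crops: list of (cam,x0,y0,x1,y1,scale) stacked in one picture"""
    from cell import camera
    out=[];d={}
    for cam,x0,y0,x1,y1,k in crops:
        c=d.setdefault(cam,None) or camera(cam);d[cam]=c
        out.append(cv2.resize(c["image"][y0:y1,x0:x1,::-1],None,fx=k,fy=k,interpolation=cv2.INTER_CUBIC))
    w=max(o.shape[1] for o in out)
    out=[cv2.copyMakeBorder(o,0,0,0,w-o.shape[1],cv2.BORDER_CONSTANT) for o in out]
    cv2.imwrite(f"pics/{name}.png",np.vstack(out));pickle.dump(d,open(name+".pkl","wb"));return d
E
python3 -c "
from h import *
snap('rod1',[('scene',200,150,400,290,4)])"
```

```text
(no output)
```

View pics/rod1.png

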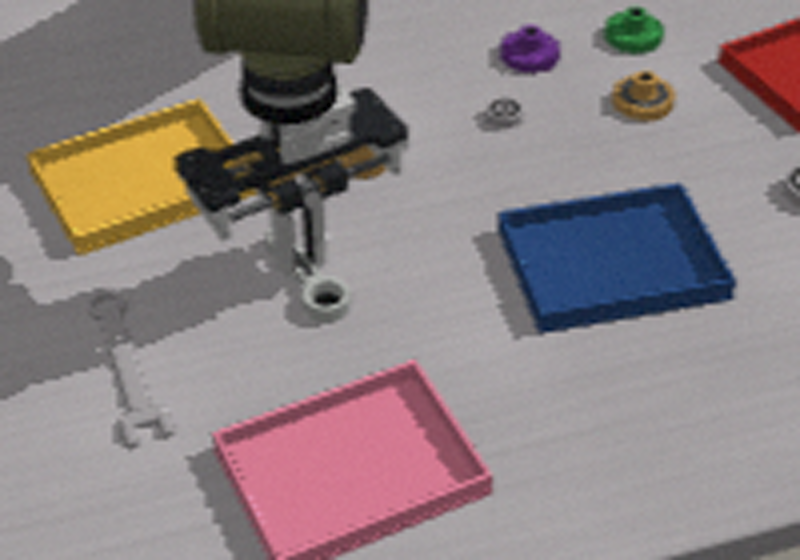

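The fingers hold the rod on its beam beside the big end at crop (325,297), with a gap of 15.6 mm. I'll lift it and carry it to the yellow tray.

move_arm(dp=[[0, 0, 15], [0, 0, 30], [0, 0, 20], [-20, -13, 0], [-25, -17, 0], [-25, -17, 0], [-25, -17, 0], [-25, -17, 0], [-25, -17, 0], [-15, -12, 0]], rotation=[[0, 0, 0], [0, 0, 0], [0, 0, 0.1], [0, 0, 0.17], [0, 0, 0.17], [0, 0, 0.17], [0, 0, 0.17], [0, 0, 0.17], [0, 0, 0.17], [0, 0, 0.17]], hand=[0, 0, 0, 0, 0, 0, 0, 0, 0, 0])

```text
clock: 4.28
eef_pos: [429.3, -338.5, 70.7]
eef_rot: [3.141, 0.001, 1.536]
wrist_force: [0.8, -0.0, -1.9]
finger_gap: 15.7
finger_force: 30.0
```

move_arm(dp=[[0, 0, 0], [0, 0, 0], [0, 0, 0]], rotation=[[0, 0, 0.17], [0, 0, 0.074], [0, 0, 0]], hand=[0, 0, 0])

```text
clock: 4.65
eef_pos: [430.2, -337.9, 70.4]
eef_rot: [3.141, 0.001, 1.774]
wrist_force: [0.6, 0.4, -1.0]
finger_gap: 15.8
finger_force: 30.0
```

move_arm(dp=[[0, 0, -25], [0, 0, -20], [0, 0, -10], [0, 0, -4], [0, 0, -1.5], [0, 0, 0], [0, 0, 0]], rotation=[[0, 0, 0], [0, 0, 0], [0, 0, 0], [0, 0, 0], [0, 0, 0], [0, 0, 0], [0, 0, 0]], hand=[0, 0, 0, 0, 0, 0, 0])

```text
clock: 5.52
eef_pos: [430.2, -337.9, 9.4]
eef_rot: [3.141, 0.001, 1.775]
wrist_force: [0.9, -0.7, -1.7]
finger_gap: 15.4
finger_force: 30.0
```

move_arm(dp=[[0, 0, 0], [0, 0, 0], [0, 0, 0], [0, 0, 25], [0, 0, 45], [9, 50, 10], [9, 50, 0], [9, 50, 0], [7, 50, 0], [0, 0, 0]], rotation=[[0, 0, 0], [0, 0, 0], [0, 0, 0], [0, 0, 0], [0, 0, 0], [0, 0, 0], [0, 0, 0], [0, 0, 0], [0, 0, 0], [0, 0, 0]], hand=[0.45, 0.45, 0.45, 0.45, 0.45, 0.6, 0.6, 0.6, 0.6, 0.6])

```text
clock: 6.78
eef_pos: [464.3, -135.3, 89.1]
eef_rot: [3.141, -0.0, 1.778]
wrist_force: [-0.3, 0.6, 0.0]
finger_gap: 56.6
finger_force: 0.0
```

move_arm(dp=[[0.7, -0.7, -40], [0, 0, -20], [0, 0, -10], [0, 0, -3], [0, 0, 0], [0, 0, 0], [0, 0, 0], [0, 0, 0], [0, 0, 0], [0, 0, 0]], rotation=[[0, 0, 0], [0, 0, 0], [0, 0, 0], [0, 0, 0], [0, 0, 0], [0, 0, 0], [0, 0, 0], [0, 0, 0], [0, 0, 0], [0, 0, 0]], hand=[0.6, 0.6, 0.6, 0.6, 0.6, 0, 0, 0, 0, 0])

```text
clock: 8.02
eef_pos: [464.9, -138.4, 16.1]
eef_rot: [3.141, 0.0, 1.775]
wrist_force: [-0.1, 0.3, 1.5]
finger_gap: 23.2
finger_force: 30.0
```

```bash
python3 -c "
from h import *
snap('sg1',[('scene',180,120,380,250,4)])"
```

```text
(no output)
```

View pics/sg1.png

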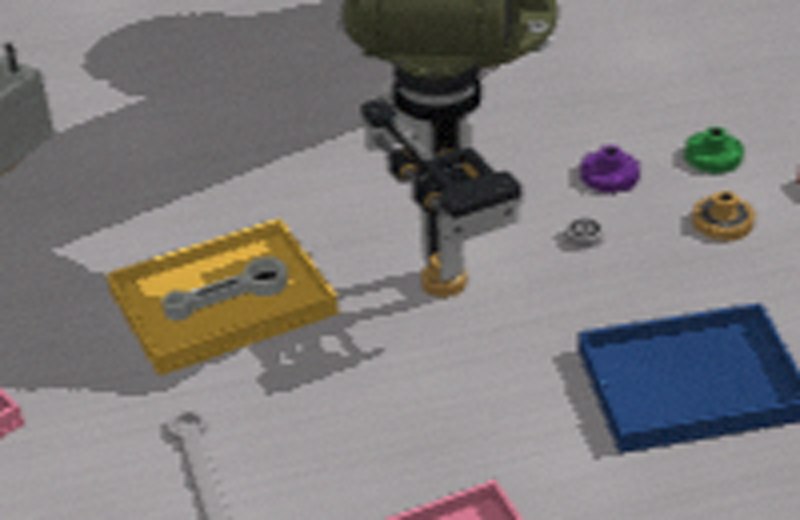

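The rod lies in the yellow tray (crop ~(225,290)) and the small gear's hub is gripped at crop (445,280). I'll carry the gear to the red tray.

move_arm(dp=[[0, 0, 15], [0, 0, 35], [0, 20, 20], [0, 45, 0], [-1, 55, 0], [-1, 55, 0], [-1, 55, 0], [-1, 55, 0], [-1, 55, 0], [-1, 55, 0]], rotation=[[0, 0, 0], [0, 0, 0], [0, 0, 0], [0, 0, 0], [0, 0, 0], [0, 0, 0], [0, 0, 0], [0, 0, 0], [0, 0, 0], [0, 0, 0]], hand=[0, 0, 0, 0, 0, 0, 0, 0, 0, 0])

```text
clock: 9.32
eef_pos: [458.5, 258.5, 87.0]
eef_rot: [3.141, -0.0, 1.775]
wrist_force: [0.7, -0.9, -0.9]
finger_gap: 23.2
finger_force: 30.0
```

move_arm(dp=[[-1, 55, 0], [-1, 40, 0], [0, 20, 0], [0, 0, 0], [0, 0, 0]], rotation=[[0, 0, 0], [0, 0, 0], [0, 0, 0], [0, 0, 0], [0, 0, 0]], hand=[0, 0, 0, 0, 0])

```text
clock: 9.95
eef_pos: [456.8, 370.8, 86.2]
eef_rot: [-3.141, 0.0, 1.774]
wrist_force: [0.5, -0.1, -1.7]
finger_gap: 23.3
finger_force: 30.0
```

move_arm(dp=[[0, 4, -25], [0, 0, -20], [0, 0, -12], [0, 0, -5], [0, 0, -2], [0, 0, 0], [0, 0, 0]], rotation=[[0, 0, 0], [0, 0, 0], [0, 0, 0], [0, 0, 0], [0, 0, 0], [0, 0, 0], [0, 0, 0]], hand=[0, 0, 0, 0, 0, 0, 0])

```text
clock: 10.82
eef_pos: [456.9, 375.8, 22.4]
eef_rot: [3.141, -0.0, 1.775]
wrist_force: [0.0, 0.0, -0.7]
finger_gap: 23.2
finger_force: 30.0
```

move_arm(dp=[[0, 0, -1], [0, 0, 0], [0, 0, 0], [0, 0, 0], [0, 0, 25], [0, 0, 40], [0, -57, 0], [0, -57, 0], [-1, -57, 0], [-1, -57, 0]], rotation=[[0, 0, 0], [0, 0, 0], [0, 0, 0], [0, 0, 0], [0, 0, 0], [0, 0, 0], [0, 0, 0], [0, 0, 0], [0, 0, 0], [0, 0, 0]], hand=[0, 0.5, 0.5, 0.5, 0.5, 0.5, 0.6, 0.6, 0.6, 0.6])

```text
clock: 12.08
eef_pos: [454.5, 146.0, 86.1]
eef_rot: [3.141, 0.0, 1.775]
wrist_force: [0.8, -0.7, 0.4]
finger_gap: 56.5
finger_force: 0.0
```

move_arm(dp=[[0, -1, 0], [0, 0, 0]], rotation=[[0, 0, 0], [0, 0, 0]], hand=[0.6, 0.6])

```text
clock: 12.32
eef_pos: [455.0, 147.0, 86.2]
eef_rot: [3.141, -0.0, 1.774]
wrist_force: [-0.9, -0.4, -0.7]
finger_gap: 56.3
finger_force: 0.0
```

move_arm(dp=[[0, -2, -40], [0, 0, -18], [0, 0, -7], [0, 0, -3], [0, 0, 0], [0, 0, 0], [0, 0, 0], [0, 0, 0], [0, 0, 0], [0, 0, 0]], rotation=[[0, 0, 0], [0, 0, 0], [0, 0, 0], [0, 0, 0], [0, 0, 0], [0, 0, 0], [0, 0, 0], [0, 0, 0], [0, 0, 0], [0, 0, 0]], hand=[0.6, 0.6, 0.6, 0.6, 0.6, 0, 0, 0, 0, 0])

```text
clock: 13.58
eef_pos: [454.8, 144.6, 18.1]
eef_rot: [3.141, 0.0, 1.775]
wrist_force: [0.5, 0.1, 2.8]
finger_gap: 22.9
finger_force: 30.0
```

```bash
python3 -c "
from h import *
snap('lg1',[('scene',280,110,470,250,4)])"
```

```text
(no output)
```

View pics/lg1.png

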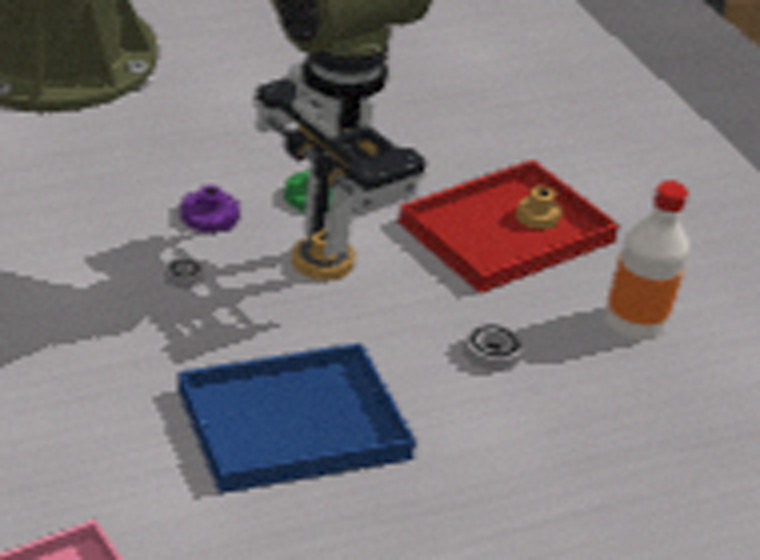

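The small gear stands in the red tray at crop (540,205), and the large gear's hub is gripped at (322,245). I'll carry the large gear over.

move_arm(dp=[[0, 0, 15], [0, 0, 30], [1, 15, 10], [3, 35, 0], [4, 40, 0], [4, 40, 0], [3, 25, 0], [0, 7, 0], [0, 0, 0], [0, 0, 0]], rotation=[[0, 0, 0], [0, 0, 0], [0, 0, 0], [0, 0, 0], [0, 0, 0], [0, 0, 0], [0, 0, 0], [0, 0, 0], [0, 0, 0], [0, 0, 0]], hand=[0, 0, 0, 0, 0, 0, 0, 0, 0, 0])

```text
clock: 14.88
eef_pos: [469.7, 305.9, 72.9]
eef_rot: [-3.141, 0.0, 1.774]
wrist_force: [-0.2, -0.0, -1.0]
finger_gap: 23.4
finger_force: 30.0
```

move_arm(dp=[[0, 0, -22], [0, 0, -17], [0, 0, -7], [0, 0, -3], [0, 0, -0.5], [0, 0, 0], [0, 0, 0], [0, 0, 0], [0, 0, 0], [0, 0, 20]], rotation=[[0, 0, 0], [0, 0, 0], [0, 0, 0], [0, 0, 0], [0, 0, 0], [0, 0, 0], [0, 0, 0], [0, 0, 0], [0, 0, 0], [0, 0, 0]], hand=[0, 0, 0, 0, 0, 0, 0.5, 0.5, 0.5, 0.5])

```text
clock: 16.12
eef_pos: [469.1, 306.2, 42.6]
eef_rot: [-3.139, 0.001, 1.775]
wrist_force: [-0.6, 0.1, 0.4]
finger_gap: 47.0
finger_force: 0.0
```

move_arm(dp=[[0, 0, 30], [14, -7, 15], [40, -20, 0], [40, -20, 0], [40, -20, 0], [20, 0, 0], [0, 0, 0], [0, 0, 0]], rotation=[[0, 0, 0], [0, 0, 0], [0, 0, -0.1], [0, 0, -0.1], [0, 0, -0.08], [0, 0, 0], [0, 0, 0], [0, 0, 0]], hand=[0.5, 0.6, 0.85, 0.85, 0.85, 0.85, 0.85, 0.85])

```text
clock: 17.12
eef_pos: [622.9, 239.9, 88.3]
eef_rot: [-3.141, 0.0, 1.495]
wrist_force: [0.3, 0.6, -0.3]
finger_gap: 80.0
finger_force: 0.0
```

move_arm(dp=[[1, -1.5, -40], [0, 0, -25], [0, 0, -13], [0, 0, -6], [0, 0, 0], [0, 0, 0], [0, 0, 0], [0, 0, 0], [0, 0, 0], [0, 0, 0]], rotation=[[0, 0, 0], [0, 0, 0], [0, 0, 0], [0, 0, 0], [0, 0, 0], [0, 0, 0], [0, 0, 0], [0, 0, 0], [0, 0, 0], [0, 0, 0]], hand=[0.85, 0.85, 0.85, 0.85, 0.85, 0.4, 0.4, 0.4, 0.4, 0.4])

```text
clock: 18.38
eef_pos: [624.9, 238.1, 4.7]
eef_rot: [3.141, -0.0, 1.495]
wrist_force: [-0.6, -0.4, 3.7]
finger_gap: 51.5
finger_force: 30.0
```

```bash
python3 -c "
from h import *
snap('lb1',[('scene',300,110,480,250,4)])"
```

```text
(no output)
```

View pics/lb1.png

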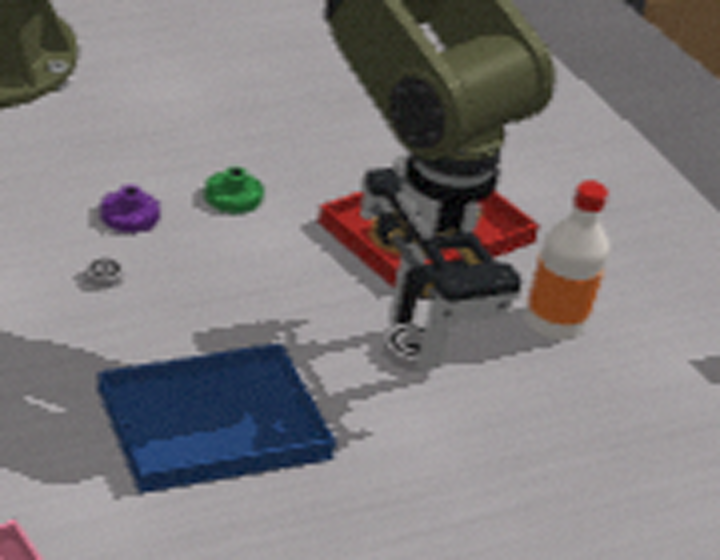

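The large bearing is gripped at crop (405,343), with a gap of 51.5 mm. I'll carry it to the blue tray.

move_arm(dp=[[0, 0, 15], [0, 0, 30], [3, -15, 10], [8, -40, 0], [8, -45, 0], [8, -40, 0], [5, -25, 0], [1.5, -7, 0], [0, 0, 0], [0, 0, 0]], rotation=[[0, 0, 0], [0, 0, 0], [0, 0, 0], [0, 0, 0], [0, 0, 0], [0, 0, 0], [0, 0, 0], [0, 0, 0], [0, 0, 0], [0, 0, 0]], hand=[0.4, 0.4, 0.4, 0.4, 0.4, 0.4, 0.4, 0.4, 0.4, 0.4])

```text
clock: 19.68
eef_pos: [658.0, 67.1, 59.4]
eef_rot: [-3.141, -0.0, 1.496]
wrist_force: [0.1, -0.1, -1.8]
finger_gap: 51.0
finger_force: 30.0
```

Place at TCP z ≈ 9.7.

move_arm(dp=[[0, -1, -22], [0, 0, -17], [0, 0, -7], [0, 0, -3], [0, 0, -0.5], [0, 0, 0], [0, 0, 0], [0, 0, 0], [0, 0, 0], [0, 0, 20]], rotation=[[0, 0, 0], [0, 0, 0], [0, 0, 0], [0, 0, 0], [0, 0, 0], [0, 0, 0], [0, 0, 0], [0, 0, 0], [0, 0, 0], [0, 0, 0]], hand=[0.4, 0.4, 0.4, 0.4, 0.4, 0.4, 0.68, 0.68, 0.68, 0.68])

```text
clock: 20.92
eef_pos: [657.4, 65.1, 29.4]
eef_rot: [-3.139, 0.0, 1.495]
wrist_force: [0.5, 0.4, -0.2]
finger_gap: 64.3
finger_force: 0.0
```

move_arm(dp=[[0, 0, 35], [-20, -5, 20], [-45, -11, 0], [-45, -11, 0], [-45, -11, 0], [-45, -11, 0], [-20, -6.5, 0], [0, 0, 0], [0, 0, 0]], rotation=[[0, 0, 0], [0, 0, 0], [0, 0, 0], [0, 0, 0], [0, 0, 0], [0, 0, 0], [0, 0, 0], [0, 0, 0], [0, 0, 0]], hand=[0.68, 0.68, 0.68, 0.68, 0.68, 0.68, 0.68, 0.68, 0.68])

```text
clock: 22.05
eef_pos: [439.4, 9.7, 85.8]
eef_rot: [3.14, -0.0, 1.495]
wrist_force: [0.4, 0.3, 0.4]
finger_gap: 63.9
finger_force: 0.0
```

move_arm(dp=[[-2, 0, -40], [0, 0, -25], [0, 0, -12], [0, 0, -5], [0, 0, 0], [0, 0, 0], [0, 0, 0], [0, 0, 0], [0, 0, 0], [0, 0, 0]], rotation=[[0, 0, 0], [0, 0, 0], [0, 0, 0], [0, 0, 0], [0, 0, 0], [0, 0, 0], [0, 0, 0], [0, 0, 0], [0, 0, 0], [0, 0, 0]], hand=[0.68, 0.68, 0.68, 0.68, 0.68, 0.25, 0.25, 0.25, 0.25, 0.25])

```text
clock: 23.3
eef_pos: [436.5, 9.6, 3.2]
eef_rot: [3.141, 0.0, 1.495]
wrist_force: [-0.2, -0.4, 5.9]
finger_gap: 34.9
finger_force: 30.0
```

```bash
python3 -c "
from h import *
snap('sb1',[('scene',280,110,480,250,4)])"
```

```text
(no output)
```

View pics/sb1.png

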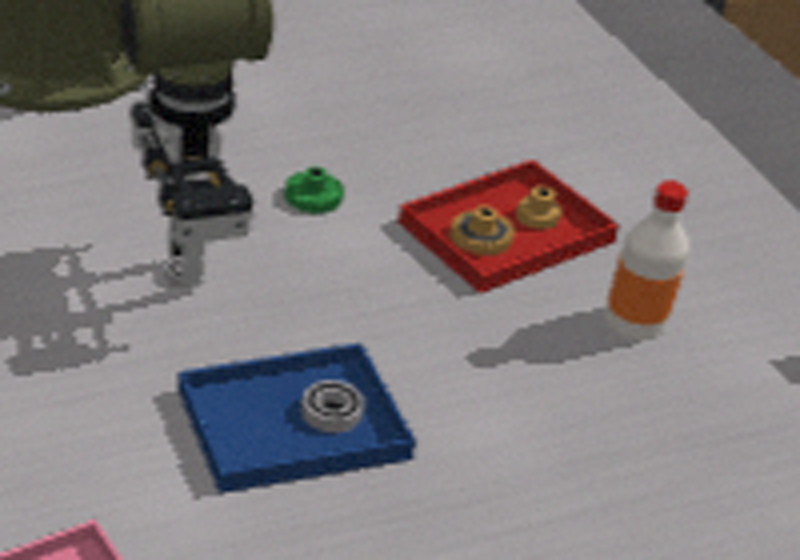

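Both gears stand in the red tray at (482,230) and (540,207). The large bearing is in the blue tray at (332,405), and the small bearing is gripped. I'll carry it over.

move_arm(dp=[[0, 0, 15], [0, 0, 30], [15, -1, 13], [35, -3, 0], [45, -4, 0], [45, -4, 0], [45, -4, 0], [25, -2.5, 0], [6.5, 0, 0], [0, 0, 0]], rotation=[[0, 0, 0], [0, 0, 0], [0, 0, 0], [0, 0, 0], [0, 0, 0], [0, 0, 0], [0, 0, 0], [0, 0, 0], [0, 0, 0], [0, 0, 0]], hand=[0.25, 0.25, 0.25, 0.25, 0.25, 0.25, 0.25, 0.25, 0.25, 0.25])

```text
clock: 24.6
eef_pos: [652.2, -8.8, 61.1]
eef_rot: [-3.141, 0.0, 1.495]
wrist_force: [0.8, 0.2, -0.4]
finger_gap: 35.2
finger_force: 30.0
```

move_arm(dp=[[0, 0, 0], [0, 0, 0]], rotation=[[0, 0, 0], [0, 0, 0]], hand=[0.25, 0.25])

```text
clock: 24.85
eef_pos: [652.3, -8.8, 61.3]
eef_rot: [3.142, -0.0, 1.495]
wrist_force: [0.2, 0.2, -0.1]
finger_gap: 34.8
finger_force: 30.0
```

move_arm(dp=[[0, 0, -23], [0, 0, -18], [0, 0, -8], [0, 0, -3], [0, 0, -0.5], [0, 0, 0], [0, 0, 0], [0, 0, 0], [0, 0, 0], [0, 0, 20]], rotation=[[0, 0, 0], [0, 0, 0], [0, 0, 0], [0, 0, 0], [0, 0, 0], [0, 0, 0], [0, 0, 0], [0, 0, 0], [0, 0, 0], [0, 0, 0]], hand=[0.25, 0.25, 0.25, 0.25, 0.25, 0.25, 0.52, 0.52, 0.52, 0.52])

```text
clock: 26.1
eef_pos: [651.9, -8.8, 27.9]
eef_rot: [-3.139, 0.0, 1.495]
wrist_force: [0.0, 0.7, -0.0]
finger_gap: 49.1
finger_force: 0.0
```

move_arm(dp=[[0, 0, 40], [0, 0, 50], [-40, -20, 20], [-50, -20, 0], [-50, -20, 0], [-50, -20, 0], [-50, -20, 0], [0, 0, 0], [0, 0, 0], [0, 0, 0]], rotation=[[0, 0, 0], [0, 0, 0], [0, 0, 0], [0, 0, 0], [0, 0, 0], [0, 0, 0], [0, 0, 0], [0, 0, 0], [0, 0, 0], [0, 0, 0]], hand=[0.52, 0.52, 0.52, 0.52, 0.52, 0.52, 0.52, 0.52, 0.52, 0.52])

```text
clock: 27.35
eef_pos: [413.6, -108.6, 138.8]
eef_rot: [3.141, 0.0, 1.496]
wrist_force: [-0.9, 0.4, 0.4]
finger_gap: 48.7
finger_force: 0.0
```

```bash
python3 -c "
from h import *
snap('fin',[('top',120,100,450,300,2),('scene',170,130,470,270,1.4)])"
```

```text
(no output)
```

View pics/fin.png

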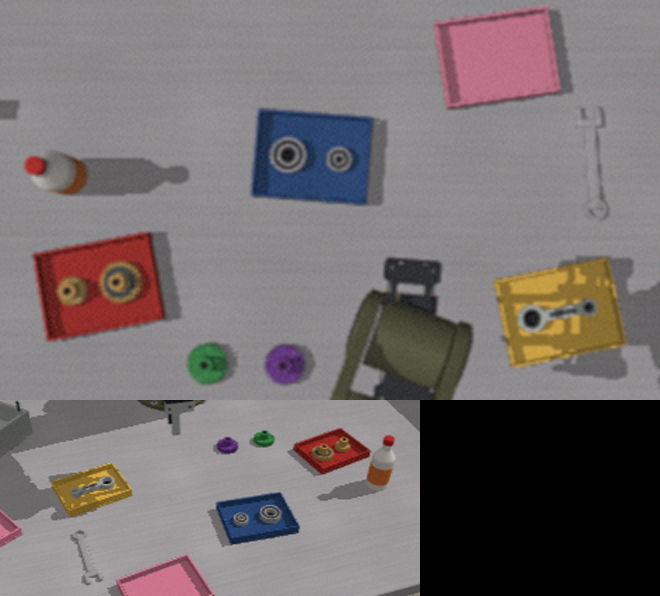

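All five parts are inside their trays:
- **Blue:** bearings at (288,155) and (339,158).
- **Red:** gears at (71,290) and (119,282), hubs up.
- **Yellow:** rod from (530,318) to (588,307).

The bottle, the spanner and the look-alikes have not moved, so I'm handing in.

```bash
python3 -c "
from cell import manip
print(manip.sign_off())"
```

```text
the job is handed in; nothing more can be done
None
```

I sorted both bearings into the blue tray, both brass gears into the red tray (hubs up) and the connecting rod into the yellow tray, then handed in the job at about 27 s; the sign-off returned no verdict.

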